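# Clear the microscope bench into its trays

## Task

Tidy up after the microscopy session: stand both amber stain bottles upright in the white tray, stand both specimen pots upright in the orange tray, and lay the slide box flat, label up, in the blue tray, each thing fully inside on the tray's floor. Set things down rather than dropping them, and leave the culture dish and the tally counter where they are.

Things in the scene. Friction and masses are not known exactly. Their poses are not given: they have to be found in the camera images.
- bottle_green_center (a point): Amber glass stain bottle with a white paper label and a green screw cap, standing upright. Body diameter 40 mm up to 48 mm height, then a sloping shoulder; cap diameter 33 mm from 54 to 70 mm; total height 70 mm. About 80 g. The point is its centre, 35 mm above its underside; z is up along the bottle.
- bottle_blue_center (a point): Amber glass stain bottle with a white paper label and a blue screw cap, standing upright. Body diameter 40 mm up to 48 mm height, then a sloping shoulder; cap diameter 33 mm from 54 to 70 mm; total height 70 mm. About 80 g. The point is its centre, 35 mm above its underside; z is up along the bottle.
- pot_yellow_center (a point): White plastic specimen pot with a yellow screw lid, standing upright. Body diameter 38 mm at the foot, 42 mm under the lid; lid diameter 47 mm from 41 to 55 mm height; total height 55 mm. About 60 g. The point is its centre, 27.5 mm above its underside; z is up along the pot.
- pot_red_center (a point): White plastic specimen pot with a red screw lid, standing upright. Body diameter 38 mm at the foot, 42 mm under the lid; lid diameter 47 mm from 41 to 55 mm height; total height 55 mm. About 60 g. The point is its centre, 27.5 mm above its underside; z is up along the pot.
- slide_box_center (a point): Teal plastic box for microscope slides with a black seam, a steel latch and a paper label on top, lying flat: 80 mm along its x, 34 mm along its y, 32 mm high. Closed, about 90 g. The point is its centre, 16 mm above its underside; z is up.
- tray_white: White plastic bench tray, open on top, fixed to the bench, outside 110 mm along its x, 140 mm along its y, 18 mm high; walls and floor 4 mm thick (inside 102 x 132 mm, inner floor 4 mm above the bench). Origin at the centre of its underside; z up.
- tray_orange: Orange plastic bench tray, open on top, fixed to the bench, outside 110 mm along its x, 140 mm along its y, 18 mm high; walls and floor 4 mm thick (inside 102 x 132 mm, inner floor 4 mm above the bench). Origin at the centre of its underside; z up.
- tray_blue: Blue plastic bench tray, open on top, fixed to the bench, outside 110 mm along its x, 140 mm along its y, 18 mm high; walls and floor 4 mm thick (inside 102 x 132 mm, inner floor 4 mm above the bench). Origin at the centre of its underside; z up.
- dish_center (a point): Bystander, not to be disturbed: closed round culture dish, pale lilac with a purple-pink top, diameter 60 mm, 14 mm high, loose. The point is its centre, 7 mm above its underside.
- counter_center (a point): Bystander, not to be disturbed: round steel tally counter, diameter 44 mm, 24 mm high, with a small push knob on top (to 32 mm) and a black dial, loose. The point is its centre, 12 mm above its underside.
There are look-alikes about, which are no part of the job. What is shaped like the part that bears pot_red_center but brown or purple is not meant. There is more than one size of the tray_white; the job needs the larger.

How it is judged (in metres and radians):
At the end, for the whole second after the job is handed in: Both amber bottles stand in the white tray, both pots stand in the orange tray and the slide box lies flat in the blue tray: each inside the walls, on the tray's floor (height within 6 mm), upright within 0.15 rad, at rest; all released (x of bottle_green_center in the frame of tray_white between -0.035 and 0.035 m and y of bottle_green_center in the frame of tray_white between -0.05 and 0.05 m and z of bottle_green_center in the frame of tray_white between 0.033 and 0.045 m and angle between each of bottle_green_center, bottle_blue_center, pot_yellow_center, pot_red_center, slide_box_center's own z axis and vertical below 0.15 rad and linear speed of each of bottle_green, bottle_blue, pot_yellow, pot_red, slide_box below 0.02 m/s and x of bottle_blue_center in the frame of tray_white between -0.035 and 0.035 m and y of bottle_blue_center in the frame of tray_white between -0.05 and 0.05 m and z of bottle_blue_center in the frame of tray_white between 0.033 and 0.045 m and x of pot_yellow_center in the frame of tray_orange between -0.035 and 0.035 m and y of pot_yellow_center in the frame of tray_orange between -0.05 and 0.05 m and z of pot_yellow_center in the frame of tray_orange between 0.0255 and 0.0375 m and x of pot_red_center in the frame of tray_orange between -0.035 and 0.035 m and y of pot_red_center in the frame of tray_orange between -0.05 and 0.05 m and z of pot_red_center in the frame of tray_orange between 0.0255 and 0.0375 m and x of slide_box_center in the frame of tray_blue between -0.047 and 0.047 m and y of slide_box_center in the frame of tray_blue between -0.052 and 0.052 m and z of slide_box_center in the frame of tray_blue between 0.014 and 0.026 m); the robot touches nothing.
It fails at once if a bottle, a pot or the slide box is let fall from more than about 30 mm instead of being set down ((height (world z) of bottle_green_center above 0.07 m and contact force between the fingers and bottle_green below 0.01 N) or (height (world z) of bottle_blue_center above 0.07 m and contact force between the fingers and bottle_blue below 0.01 N) or (height (world z) of pot_yellow_center above 0.0625 m and contact force between the fingers and pot_yellow below 0.01 N) or (height (world z) of pot_red_center above 0.0625 m and contact force between the fingers and pot_red below 0.01 N) or (height (world z) of slide_box_center above 0.051 m and contact force between the fingers and slide_box below 0.01 N)).
It fails at once if the dish is pushed more than 20 mm or tipped (distance of dish_center from where it was at the start of the episode above 0.02 m or angle between dish_center's own z axis and vertical above 0.4 rad).
It fails at once if the counter is pushed more than 20 mm or tipped (distance of counter_center from where it was at the start of the episode above 0.02 m or angle between counter_center's own z axis and vertical above 0.4 rad).
It also fails if it takes over 125 s, if anything falls off the work surface, if the arm or the gripper's body presses on something with over 40 N, if the wrist force passes 120 N, or if a joint passes its speed limit or range.

## Robot

A 7-joint arm with a two-finger parallel gripper is mounted at the origin on the work surface. World frame = base frame: x ahead of the robot, y to its left, z up, the work surface at z = 0. Lengths are in m, angles in degrees, forces in N, time in s.
With the tool pointing down it reaches from about 0.425 to 0.875 m from the base axis. Payload 4.7 kg.
Tool frame: the origin (TCP) lies between the finger pads; the fingertips stand 22 mm ahead of it and the grasp point (between the pads) lies 3 mm ahead of it (env.tip_reach is the distance from the TCP to the fingertips, in m); z points along the fingers, y is the line along which they close (so a half turn about z gives the same grasp; the last joint's range is limited). The gripper opens to 87 mm and grips with 3 to 60 N. Pads are 19 mm wide; open, the fingers measure 117 mm over their backs; the gripper's body (75 mm by 190 mm) begins 51 mm behind the grasp point.
Start: joints at [74.261, 18.392, -4.016, 83.108, 1.295, 78.541, -3.26], TCP at [0.185, -0.623, 0.245] pointing down, gripper open.
Joint ranges: [-163.93, 163.93], [-17.29, 119.83], [-79.2, 71.16], [3.27, 140.29], [-89.18, 269.18], [5.43, 117.66], [-154.24, 154.24]. Speed limits (degrees/s): [147.25, 147.25, 180, 180, 180, 180, 180].

## Interface

Orientations are given as [roll, pitch, yaw] about the fixed x, y, z axes, in that order (R = Rz(yaw) Ry(pitch) Rx(roll)).
In Python, from cell import env gives the robot as it stands.
- The arm moves only by the shell command python3 -m creep 'ROWS' [FORCE]. ROWS is JSON, one flat list of numbers, 7 for each row, row after row: the finger opening in mm, from 0 to 87, then the shift along the tool's x, y, z in units of 30 mm (1.0 is 30 mm), then the turn, a rotation vector about the tool's x, y, z in units of 6 degrees (1.0 is 6 degrees). A call has 1 to 12 rows; each row is the pose to reach, as a shift and turn from the pose commanded when the call began, along the tool's axes at that moment; what a row does not reach only later rows make up. A row lasts 1/10 s, in which the tool goes at most 50 mm and 8.59 degrees, less where a joint would pass 70% of its speed; a pose out of reach is approached as far as the arm can. A call with a gripper value outside its range is refused whole. The fingers move at their own pace and stop on an object; FORCE is the grip in N (left out, the last holds). Time passes only in rows, so rows that repeat a pose let the fingers close. It gives the time, the measured TCP pose, the force, the opening and the grip force at its end, in the units of the state.
- env.get_obs(): the state, without advancing time (a new reading comes with each control period).
- env.read_camera(name): name is "scene" or "top" or "wrist"; returns a dict with "color" (400x640x3 uint8, red, green, blue), "depth" (400x640 float32, m along the optical axis (not along the pixel's ray), 0 where there is no reading), "fovy" (degrees; the focal length in pixels is half the picture's height over the tangent of half this angle, whatever the lens; pixels are square), "cx", "cy" (the principal point, pixels), "R" (3x3) and "t" (3): a world point X has camera coordinates R X + t. Camera axes: x right, y down, z forward; pixel columns grow to the right and rows downward; lengths in m; the calibration is good to about 2 mm. A picture is of the moment at which its call begins.
- env.sign_off(): hands the job in; it is judged then, once.
The state is a dict: "time_s": time; "qpos": joint angles; "joint_velocities": joint speeds; "effort": joint torques, N m; "tool_pos": TCP position; "tool_rot": TCP orientation; "force": force on the tool from outside, world axes, zero at the start; "wrist_torque": the same for the moment, N m; "grip_width": finger opening in m; "grasp_force": force on a finger pad.
Only numpy, scipy, OpenCV 4.12 (cv2) and the standard library are available. Lean on these libraries where they do the work, as an engineer would, in place of code of your own. Each camera call takes 0.05 s, during which the arm holds its last target. There are 200 camera calls.

## Working session

There is one attempt and no reset: what is moved stays moved. The work goes in short steps, Python scripts to look and compute and a shell command to move; the robot and the scene stay as the last step left them, time stands still between calls to the robot, and variables do not carry over. Pictures are saved under pics/ and viewed, at most 14 in all, crops included, and the job is handed in when it is done.

```bash
ls; mkdir -p pics
cat > h.py <<'E'
import numpy as np, cv2
from cell import env
def cam(n):
    c=env.read_camera(n); c['f']=c['color'].shape[0]/2/np.tan(np.radians(c['fovy'])/2); return c
def save(c,name,crop=None,s=1):
    im=c['color'][...,::-1]
    if crop: im=im[crop[1]:crop[3],crop[0]:crop[2]]
    cv2.imwrite('pics/'+name,cv2.resize(im,None,fx=s,fy=s))
def pts(c):
    "world point per pixel from depth"
    v,u=np.mgrid[:400,:640]; z=c['depth']
    P=np.stack([(u-c['cx'])/c['f']*z,(v-c['cy'])/c['f']*z,z],-1)
    return (P-c['t'])@c['R']
def ray(c,u,v,h):
    d=np.array([(u-c['cx'])/c['f'],(v-c['cy'])/c['f'],1])@c['R']; o=-c['t']@c['R']
    return o+d*(h-o[2])/d[2]
E
python3 - <<'E'
from h import *
for n in('top','scene'):
    c=cam(n); save(c,n+'1.png',s=1.25); np.savez(n+'.npz',**c); print(n,c['f'],c['cx'],c['cy'],-c['t']@c['R'])
o=env.get_obs();print({k:np.round(v,3) for k,v in o.items()})
E
```

```text
pics
top 468.95076381504674 320.24969295830044 193.36260249490257 [0.41877674 0.01287995 1.21817151]
scene 365.1379672396432 316.33324305741127 196.6830591233638 [ 1.30166192 -0.39211848  0.7677846 ]
{'time_s': np.float64(0.1), 'qpos': array([74.26 , 18.436, -4.015, 83.168,  1.296, 78.54 , -3.262]), 'joint_velocities': array([-0.096, -0.028, -0.065, -0.094, -0.001,  0.055,  0.14 ]), 'effort': array([ 0.0000e+00, -4.9257e+01, -4.0600e-01, -3.1340e+01, -6.4000e-02,
        4.0000e-02,  0.0000e+00]), 'tool_pos': array([ 0.185, -0.623,  0.244]), 'tool_rot': array([-1.79901e+02,  6.00000e-03,  1.65470e+01]), 'force': array([ 0.303,  0.414, -0.485]), 'wrist_torque': array([ 0.007,  0.005, -0.027]), 'grasp_force': np.float64(0.0), 'grip_width': np.float64(0.087)}
```

View pics/top1.png

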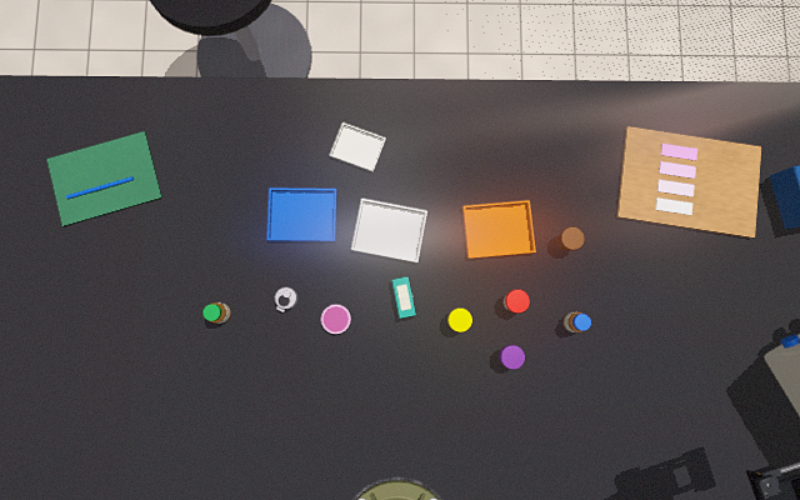

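View pics/scene1.png

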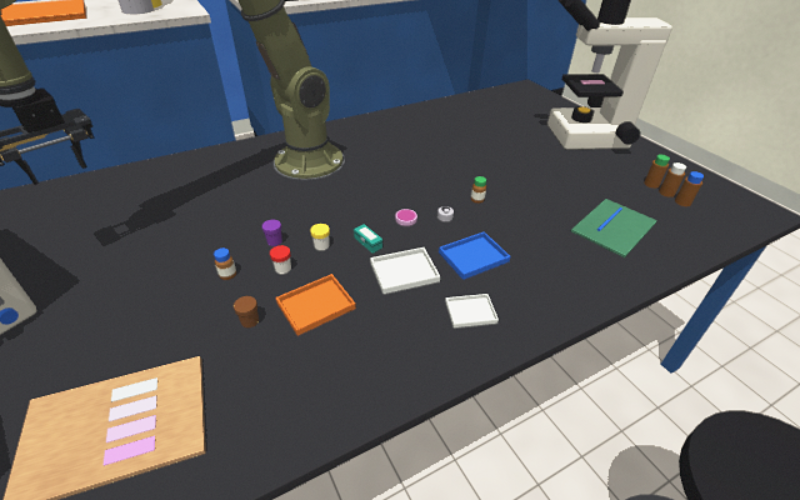

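Candidates (top picture, 1.25x pixels):
- **Bottles:** green-cap (212,313) and blue-cap (583,322). The three amber bottles at the back right of the scene view, around (673,178), are not meant.
- **Pots:** yellow (460,320) and red (518,301). The look-alikes are brown (572,238) and purple (513,357).
- **Trays:** the white tray is the larger one at (389,230), not the smaller at (358,147). Orange is at (499,230) and blue at (302,215).
- **Others:** slide box (403,298), dish (336,319), counter (286,298).

Next I measure these and check my choice in one crop.

```bash
cat > meas.py <<'E'
from h import *
HSV={'green':((50,100,60),(80,255,255)),'bluecap':((100,120,60),(125,255,255)),'yellow':((25,150,100),(33,255,255)),'red':((0,150,120),(5,255,255)),
'teal':((81,120,50),(95,255,255)),'orange':((8,180,120),(20,255,255)),'white':((0,0,150),(180,40,255)),'dish':((140,60,80),(172,255,255))}
def comps(c,col,amin=60,roi=None):
    hsv=cv2.cvtColor(c['color'],cv2.COLOR_RGB2HSV)
    m=cv2.inRange(hsv,*map(np.array,HSV[col]))
    if roi: k=np.zeros_like(m);k[roi[1]:roi[3],roi[0]:roi[2]]=255;m&=k
    out=[]
    for ct in cv2.findContours(m,cv2.RETR_EXTERNAL,cv2.CHAIN_APPROX_NONE)[0]:
        if cv2.contourArea(ct)<amin: continue
        k=np.zeros_like(m);cv2.drawContours(k,[ct],-1,255,-1)
        out.append((ct,k>0))
    return out
E
python3 - <<'E'
from meas import *
for n,roi in(('top',(140,85,490,310)),('scene',(150,120,430,290))):
    c=dict(np.load(n+'.npz')); P=pts(c)
    if n=='scene': save(c,'crop.png',(160,130,430,270),2.9)
    for col in HSV:
        for ct,k in comps(c,col,20,roi):
            p=P[k]; z=np.percentile(p[:,2],80); q=p[p[:,2]>z-.004]
            mm=(q.min(0)+q.max(0))/2
            (u,v),(w,h),a=cv2.minAreaRect(ct)
            r=ray(c,u,v,z)
            print(n,col,'px',round(u),round(v),'wh',round(w),round(h),round(a),'ztop %.3f'%z,'mid',mm.round(3),'ray',r.round(3))
E
```

```text
top green px 169 250 wh 13 14 90 ztop 0.071 mid [0.438 0.361 0.072] ray [0.439 0.361 0.071]
top bluecap px 465 258 wh 13 14 90 ztop 0.072 mid [ 0.422 -0.36   0.073] ray [ 0.422 -0.357  0.072]
top bluecap px 241 171 wh 42 56 90 ztop 0.008 mid [0.559 0.142 0.611] ray [0.644 0.202 0.008]
top yellow px 368 256 wh 18 18 45 ztop 0.057 mid [ 0.425 -0.066  0.636] ray [ 0.426 -0.121  0.057]
top red px 414 241 wh 19 18 45 ztop 0.057 mid [ 0.462 -0.237  0.057] ray [ 0.463 -0.236  0.057]
top teal px 323 238 wh 31 14 79 ztop 0.034 mid [ 0.464 -0.011  0.624] ray [ 0.47  -0.011  0.034]
top orange px 399 183 wh 42 54 85 ztop 0.008 mid [ 0.546 -0.136  0.611] ray [ 0.614 -0.212  0.008]
top white px 227 239 wh 16 19 45 ztop 0.027 mid [0.454 0.131 0.62 ] ray [0.467 0.229 0.027]
top white px 323 237 wh 20 8 79 ztop 0.034 mid [ 0.457 -0.006  0.624] ray [ 0.471 -0.011  0.034]
top white px 311 184 wh 55 43 11 ztop 0.008 mid [0.547 0.019 0.611] ray [0.612 0.019 0.008]
top white px 286 117 wh 38 29 20 ztop 0.007 mid [0.631 0.079 0.611] ray [0.792 0.087 0.007]
top dish px 410 285 wh 20 19 45 ztop 0.056 mid [ 0
[... 1096 characters left out ...]
 ray [ 0.492 -0.248  0.031]
scene white px 324 215 wh 30 51 78 ztop 0.014 mid [ 0.924 -0.148  0.389] ray [0.616 0.018 0.014]
scene white px 256 195 wh 8 10 90 ztop 0.030 mid [ 0.44  -0.131  0.033] ray [ 0.453 -0.134  0.03 ]
scene white px 294 186 wh 13 5 40 ztop 0.036 mid [ 0.875 -0.196  0.4  ] ray [ 0.474 -0.013  0.036]
scene white px 356 170 wh 7 11 90 ztop 0.028 mid [0.476 0.225 0.029] ray [0.481 0.221 0.028]
scene white px 382 156 wh 6 11 90 ztop 0.032 mid [0.45  0.355 0.034] ray [0.46  0.346 0.032]
scene dish px 217 185 wh 18 13 76 ztop 0.057 mid [ 0.82  -0.3    0.411] ray [ 0.386 -0.232  0.057]
scene dish px 324 172 wh 10 15 90 ztop 0.017 mid [0.428 0.126 0.016] ray [0.431 0.124 0.017]
```

View pics/crop.png

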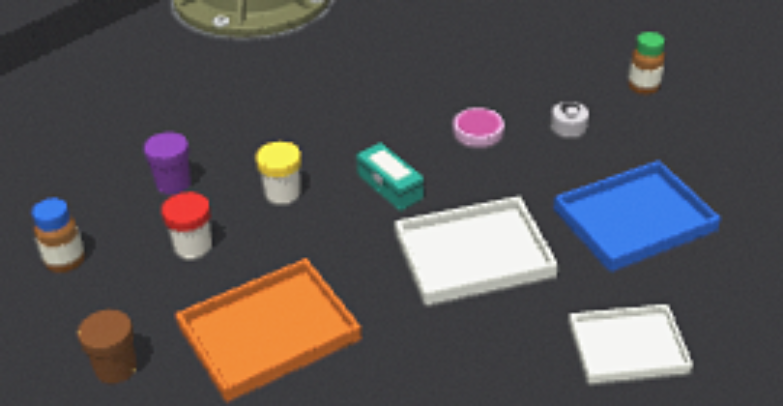

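The crop confirms the choice: at (58,235) the blue-capped amber bottle, (188,225) the red pot, (280,172) the yellow pot, (390,175) the slide box, (648,62) the green-capped bottle, and (475,248) the larger white tray. Heights from both views agree with the text plus about 2 mm: 72, 57 and 34 mm.

```bash
cat > rel.py <<'E'
import sys,numpy as np
from scipy.spatial.transform import Rotation as R
from cell import env
def rel(*targets):
    "targets (x,y,z,yaw): shift/turn in move units from the present pose"
    o=env.get_obs(); p=np.array(o['tool_pos']); r=R.from_euler('xyz',o['tool_rot'],degrees=True)
    print('t',round(o['time_s'],2),'at',p.round(4),np.round(o['tool_rot'],1),'w',round(o['grip_width'],4),'g',round(o['grasp_force'],1),'q7',round(o['qpos'][6]))
    for x,y,z,yaw in targets:
        d=r.inv().apply(np.array([x,y,z])-p)/.03
        w=(r.inv()*R.from_euler('xyz',[180,0,yaw],degrees=True)).as_rotvec(degrees=True)/6
        print((x,y,z,yaw),d.round(2),w.round(2))
if __name__=='__main__':
    a=list(map(float,sys.argv[1:])); rel(*[a[i:i+4] for i in range(0,len(a),4)])
E
python3 rel.py .422 -.358 .15 79  .422 -.358 .041 79
```

```text
t 0.1 at [ 0.1849 -0.6227  0.2435] [-179.9    0.    16.5] w 0.0871 g 0.0 q7 -3
(0.422, -0.358, 0.15, 79.0) [10.09 -6.2   3.13] [-2.000e-02 -1.000e-02 -1.041e+01]
(0.422, -0.358, 0.041, 79.0) [10.09 -6.19  6.76] [-2.000e-02 -1.000e-02 -1.041e+01]
```

```bash
python3 -m creep '[70,10.1,-6.2,3.1,0,0,-10.4, 70,10.1,-6.2,3.1,0,0,-10.4, 70,10.1,-6.2,3.1,0,0,-10.4, 70,10.1,-6.2,3.1,0,0,-10.4, 70,10.1,-6.2,3.1,0,0,-10.4, 70,10.1,-6.2,3.1,0,0,-10.4, 70,10.1,-6.2,3.1,0,0,-10.4, 70,10.1,-6.2,3.1,0,0,-10.4, 70,10.1,-6.2,3.1,0,0,-10.4, 70,10.1,-6.2,3.1,0,0,-10.4, 70,10.1,-6.2,3.1,0,0,-10.4, 70,10.1,-6.2,3.1,0,0,-10.4]' 20
python3 rel.py .422 -.358 .041 79
python3 - <<'E'
from meas import *
c=cam('wrist'); save(c,'w1.png'); P=pts(c)
for col in('bluecap',):
    for ct,k in comps(c,col,200):
        (u,v),r=cv2.minEnclosingCircle(ct); print(u,v,r,'z',np.median(P[k][:,2]).round(4),ray(c,u,v,.07).round(4),np.median(P[k],0).round(3))
E
```

```text
time_s: 1.3
tool_pos: [0.4213, -0.3605, 0.1519]
tool_rot: [180.0, 0.1, 78.7]
force: [-0.3, 0.1, -0.6]
grip_width: 0.0699
grasp_force: 0.0
t 1.3 at [ 0.4213 -0.3605  0.1519] [1.80e+02 1.00e-01 7.87e+01] w 0.0699 g 0.0 q7 22
(0.422, -0.358, 0.041, 79.0) [0.09 0.01 3.7 ] [ 0.    0.01 -0.05]
321.1618957519531 214.97923278808594 24.337810516357422 z 0.0681 [ 0.422  -0.3564  0.07  ] [ 0.422 -0.357  0.068]
```

View pics/w1.png

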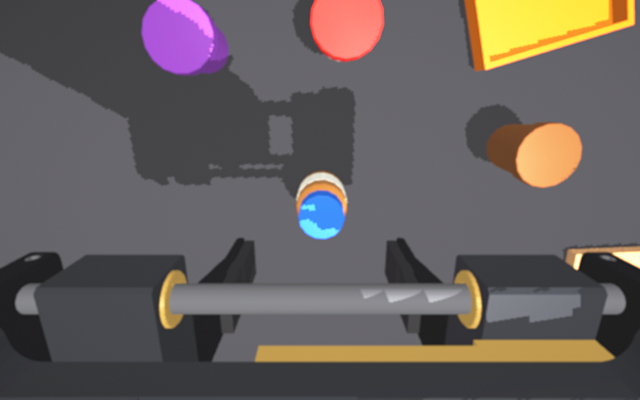

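The wrist view shows the blue-capped bottle centred between the fingers at (321,215). The brown and purple decoys are at (540,155) and (185,35), well clear. Going down.

```bash
python3 -m creep '[70,0.1,0,1.5,0,0,0, 70,0.1,0,2.8,0,0,0, 70,0.1,0,3.7,0,0,0, 70,0.1,0,3.7,0,0,0, 70,0.1,0,3.7,0,0,0, 30,0.1,0,3.7,0,0,0, 30,0.1,0,3.7,0,0,0, 30,0.1,0,3.7,0,0,0, 30,0.1,0,3.7,0,0,0, 30,0.1,0,3.7,0,0,0, 30,0.1,0,3.7,0,0,0, 30,0.1,0,3.7,0,0,0]' 20
python3 rel.py .422 -.358 .13 79 .607 -.008 .13 79 .607 -.008 .046 79
```

```text
time_s: 2.55
tool_pos: [0.4233, -0.3558, 0.041]
tool_rot: [180.0, 0.0, 78.9]
force: [-0.9, -0.1, 4.0]
grip_width: 0.0393
grasp_force: 20.0
t 2.55 at [ 0.4233 -0.3558  0.041 ] [180.    0.   78.9] w 0.0393 g 20.0 q7 19
(0.422, -0.358, 0.13, 79.0) [-0.08 -0.03 -2.97] [ 0.    0.   -0.01]
(0.607, -0.008, 0.13, 79.0) [12.55  3.79 -2.97] [ 0.    0.   -0.01]
(0.607, -0.008, 0.046, 79.0) [12.55  3.79 -0.17] [ 0.    0.   -0.01]
```

```bash
python3 -m creep '[30,0,0,-1.5,0,0,0, 30,0,0,-3,0,0,0, 30,12.5,3.8,-3,0,0,0, 30,12.5,3.8,-3,0,0,0, 30,12.5,3.8,-3,0,0,0, 30,12.5,3.8,-3,0,0,0, 30,12.5,3.8,-3,0,0,0, 30,12.5,3.8,-3,0,0,0, 30,12.5,3.8,-3,0,0,0, 30,12.5,3.8,-3,0,0,0, 30,12.5,3.8,-3,0,0,0, 30,12.5,3.8,-3,0,0,0]'
python3 rel.py .607 -.008 .046 79
python3 - <<'E'
from h import *
c=cam('wrist'); save(c,'w2.png')
E
```

```text
time_s: 3.75
tool_pos: [0.6066, -0.0078, 0.1297]
tool_rot: [-179.9, -0.0, 79.1]
force: [-0.9, -1.3, -1.4]
grip_width: 0.0391
grasp_force: 20.0
t 3.75 at [ 0.6066 -0.0078  0.1297] [-179.9   -0.    79.1] w 0.0391 g 20.0 q7 -22
(0.607, -0.008, 0.046, 79.0) [-0.    0.02  2.79] [-0.01 -0.    0.02]
```

View pics/w2.png

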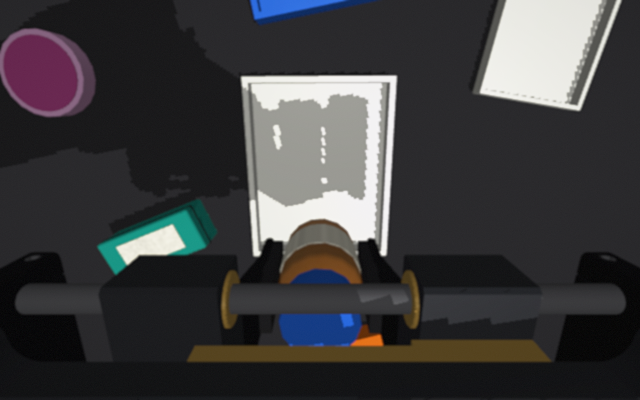

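The wrist view shows the bottle upright, centred laterally on the larger white tray (walls at u≈245 and 395), with the slide box clear at (155,240). Lowering and releasing.

```bash
python3 -m creep '[30,0,0,1.2,0,0,0, 30,0,0,2.2,0,0,0, 30,0,0,2.6,0,0,0, 30,0,0,2.8,0,0,0, 30,0,0,2.8,0,0,0, 30,0,0,2.8,0,0,0, 58,0,0,2.8,0,0,0, 58,0,0,2.8,0,0,0, 58,0,0,2.8,0,0,0, 58,0,0,1.5,0,0,0, 58,0,0,-0.5,0,0,0, 58,0,0,-0.5,0,0,0]'
python3 rel.py .439 .361 .135 79 .439 .361 .041 79
```

```text
time_s: 5.0
tool_pos: [0.6105, -0.0086, 0.1519]
tool_rot: [179.4, -0.1, 79.0]
force: [1.9, 0.4, 0.3]
grip_width: 0.0578
grasp_force: 0.0
t 5.0 at [ 0.6105 -0.0086  0.1519] [ 1.794e+02 -1.000e-01  7.900e+01] w 0.0578 g 0.0 q7 -22
(0.439, 0.361, 0.135, 79.0) [11.   -7.97  0.5 ] [ 0.1  -0.01 -0.01]
(0.439, 0.361, 0.041, 79.0) [10.99 -8.01  3.63] [ 0.1  -0.01 -0.01]
```

```bash
python3 -m creep '[70,11,-7.85,0.3,0,0,0, 70,11,-7.85,0.3,0,0,0, 70,11,-7.85,0.3,0,0,0, 70,11,-7.85,0.3,0,0,0, 70,11,-7.85,0.3,0,0,0, 70,11,-7.85,0.3,0,0,0, 70,11,-7.85,0.3,0,0,0, 70,11,-7.85,0.3,0,0,0, 70,11,-7.85,0.3,0,0,0, 70,11,-7.85,0.3,0,0,0, 70,11,-7.85,0.3,0,0,0, 70,11,-7.85,0.3,0,0,0]'
python3 - <<'E'
from meas import *
from rel import rel
c=cam('wrist'); save(c,'w3.png'); P=pts(c)
for ct,k in comps(c,'green',200):
    (u,v),r=cv2.minEnclosingCircle(ct); print(u,v,r,'z',np.median(P[k][:,2]).round(4),ray(c,u,v,.07).round(4),np.median(P[k],0).round(3))
rel((.439,.361,.041,79))
c=cam('top'); save(c,'t2.png',(170,80,490,310),2.4)
E
```

```text
time_s: 6.2
tool_pos: [0.4405, 0.3576, 0.1363]
tool_rot: [180.0, 0.1, 78.8]
force: [-0.2, 0.9, 0.0]
grip_width: 0.0699
grasp_force: 0.0
316.12384033203125 217.6376190185547 25.929080963134766 z 0.0681 [0.4386 0.3658 0.07  ] [0.438 0.365 0.068]
t 6.25 at [0.4405 0.3577 0.1363] [1.80e+02 1.00e-01 7.87e+01] w 0.0701 g 0.0 q7 -64
(0.439, 0.361, 0.041, 79) [ 0.1  -0.07  3.18] [ 0.    0.01 -0.04]
```

View pics/t2.png

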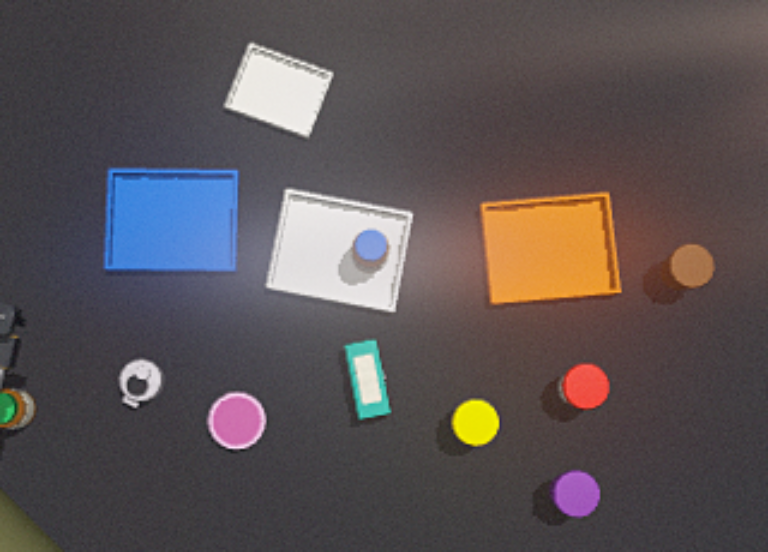

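The top crop shows the blue bottle standing inside the large white tray at (370,247), with everything else undisturbed. Picking the green bottle.

```bash
python3 -m creep '[70,0.2,0,1.5,0,0,0, 70,0.2,0,2.6,0,0,0, 70,0.2,0,3.2,0,0,0, 70,0.2,0,3.2,0,0,0, 70,0.2,0,3.2,0,0,0, 30,0.2,0,3.2,0,0,0, 30,0.2,0,3.2,0,0,0, 30,0.2,0,3.2,0,0,0, 30,0.2,0,3.2,0,0,0, 30,0.2,0,3.2,0,0,0, 30,0.2,0,3.2,0,0,0, 30,0.2,0,3.2,0,0,0]' 20
python3 rel.py .617 .046 .13 79 .617 .046 .046 79
```

```text
time_s: 7.5
tool_pos: [0.4403, 0.3656, 0.0409]
tool_rot: [180.0, -0.0, 78.9]
force: [-1.3, -0.7, 3.8]
grip_width: 0.0396
grasp_force: 20.0
t 7.5 at [0.4403 0.3656 0.0409] [180.   -0.   78.9] w 0.0396 g 20.0 q7 -69
(0.617, 0.046, 0.13, 79.0) [-9.33  7.82 -2.97] [ 0.   -0.   -0.01]
(0.617, 0.046, 0.046, 79.0) [-9.33  7.82 -0.17] [ 0.   -0.   -0.01]
```

```bash
python3 -m creep '[30,0,0,-1.5,0,0,0, 30,0,0,-3,0,0,0, 30,-9.3,7.8,-3,0,0,0, 30,-9.3,7.8,-3,0,0,0, 30,-9.3,7.8,-3,0,0,0, 30,-9.3,7.8,-3,0,0,0, 30,-9.3,7.8,-3,0,0,0, 30,-9.3,7.8,-3,0,0,0, 30,-9.3,7.8,-3,0,0,0, 30,-9.3,7.8,-3,0,0,0, 30,-9.3,7.8,-3,0,0,0, 30,-9.3,7.8,-3,0,0,0]'
python3 rel.py .617 .046 .046 79
```

```text
time_s: 8.7
tool_pos: [0.6155, 0.0484, 0.13]
tool_rot: [-179.9, -0.1, 79.0]
force: [-0.7, 1.0, -1.2]
grip_width: 0.0392
grasp_force: 20.0
t 8.7 at [0.6155 0.0484 0.13  ] [-1.799e+02 -1.000e-01  7.900e+01] w 0.0392 g 20.0 q7 -29
(0.617, 0.046, 0.046, 79.0) [-0.07  0.07  2.8 ] [-0.02 -0.01  0.  ]
```

```bash
python3 -m creep '[30,0,0,1.2,0,0,0, 30,0,0,2.2,0,0,0, 30,0,0,2.6,0,0,0, 30,0,0,2.8,0,0,0, 30,0,0,2.8,0,0,0, 30,0,0,2.8,0,0,0, 58,0,0,2.8,0,0,0, 58,0,0,2.8,0,0,0, 58,0,0,2.8,0,0,0, 58,0,0,1.5,0,0,0, 58,0,0,-0.5,0,0,0, 58,0,0,-0.5,0,0,0]'
python3 -m creep '[70,0,0,-0.5,0,0,0]'
python3 rel.py .463 -.236 .135 95
```

```text
time_s: 9.9
tool_pos: [0.6199, 0.0478, 0.1521]
tool_rot: [179.4, -0.1, 78.9]
force: [0.8, 0.1, 0.4]
grip_width: 0.0582
grasp_force: 0.0
time_s: 10.0
tool_pos: [0.6166, 0.0468, 0.162]
tool_rot: [179.9, 0.0, 78.9]
force: [-0.4, -1.8, -0.7]
grip_width: 0.0612
grasp_force: 0.0
t 10.0 at [0.6166 0.0468 0.162 ] [179.9   0.   78.9] w 0.0612 g 0.0 q7 -28
(0.463, -0.236, 0.135, 95.0) [-10.23  -3.22   0.9 ] [ 0.01  0.   -2.68]
```

```bash
python3 -m creep '[72,-10.2,-3.2,0.9,0,0,-2.7, 72,-10.2,-3.2,0.9,0,0,-2.7, 72,-10.2,-3.2,0.9,0,0,-2.7, 72,-10.2,-3.2,0.9,0,0,-2.7, 72,-10.2,-3.2,0.9,0,0,-2.7, 72,-10.2,-3.2,0.9,0,0,-2.7, 72,-10.2,-3.2,0.9,0,0,-2.7, 72,-10.2,-3.2,0.9,0,0,-2.7, 72,-10.2,-3.2,0.9,0,0,-2.7, 72,-10.2,-3.2,0.9,0,0,-2.7, 72,-10.2,-3.2,0.9,0,0,-2.7]'
python3 - <<'E'
from meas import *
from rel import rel
c=cam('wrist'); P=pts(c)
for ct,k in comps(c,'red',200):
    (u,v),r=cv2.minEnclosingCircle(ct); print(u,v,r,'z',np.median(P[k][:,2]).round(4),ray(c,u,v,.055).round(4),np.median(P[k],0).round(3))
rel((.463,-.236,.049,95))
c=cam('top'); save(c,'t3.png',(170,80,490,310),2.4)
E
```

```text
time_s: 11.1
tool_pos: [0.4643, -0.2334, 0.1336]
tool_rot: [180.0, -0.0, 95.3]
force: [-0.5, -0.2, -0.2]
grip_width: 0.0724
grasp_force: 0.0
318.2759704589844 222.4632568359375 33.574039459228516 z 0.0532 [ 0.4624 -0.2335  0.055 ] [ 0.462 -0.234  0.053]
t 11.15 at [ 0.4642 -0.2336  0.1336] [180.   -0.   95.3] w 0.0719 g 0.0 q7 24
(0.463, -0.236, 0.049, 95) [-0.08 -0.05  2.82] [ 0.   -0.    0.05]
```

View pics/t3.png

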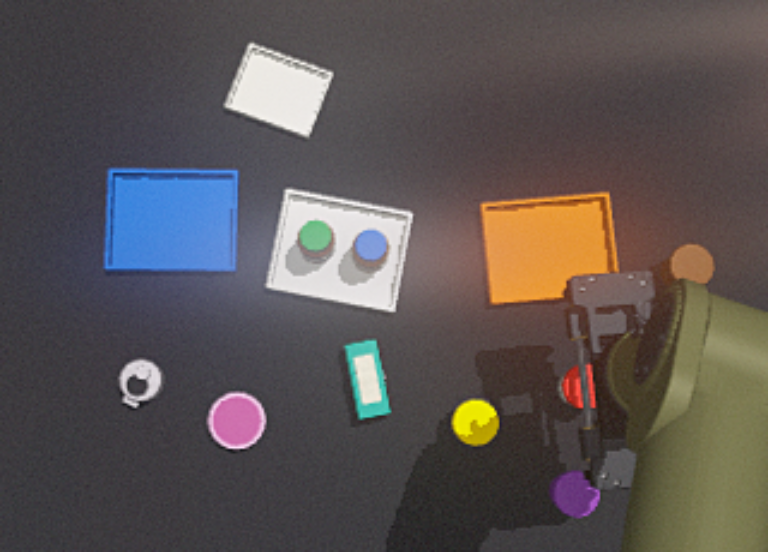

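Both bottles stand in the white tray, at (316,238) and (371,247). The gripper is over the red pot, and purple at (576,494) stays below the gripper body. Picking red.

```bash
python3 -m creep '[72,0,0,1.3,0,0,0, 72,0,0,2.3,0,0,0, 72,0,0,2.8,0,0,0, 72,0,0,2.8,0,0,0, 72,0,0,2.8,0,0,0, 38,0,0,2.8,0,0,0, 38,0,0,2.8,0,0,0, 38,0,0,2.8,0,0,0, 38,0,0,2.8,0,0,0, 38,0,0,2.8,0,0,0, 38,0,0,2.8,0,0,0]' 20
python3 rel.py .617 -.244 .13 95 .617 -.244 .054 95
```

```text
time_s: 12.3
tool_pos: [0.4637, -0.2354, 0.05]
tool_rot: [180.0, 0.0, 95.1]
force: [0.0, -0.0, 4.1]
grip_width: 0.0461
grasp_force: 20.0
t 12.3 at [ 0.4637 -0.2354  0.05  ] [180.    0.   95.1] w 0.0461 g 20.0 q7 21
(0.617, -0.244, 0.13, 95.0) [-0.75  5.06 -2.66] [0.   0.01 0.02]
(0.617, -0.244, 0.054, 95.0) [-0.74  5.06 -0.13] [0.   0.01 0.02]
```

```bash
python3 -m creep '[38,0,0,-1.5,0,0,0, 38,0,0,-2.7,0,0,0, 38,-0.7,5.1,-2.7,0,0,0, 38,-0.7,5.1,-2.7,0,0,0, 38,-0.7,5.1,-2.7,0,0,0, 38,-0.7,5.1,-2.7,0,0,0, 38,-0.7,5.1,-2.7,0,0,0, 38,-0.7,5.1,-2.7,0,0,0, 38,-0.7,5.1,-1.5,0,0,0, 38,-0.7,5.1,-0.7,0,0,0, 38,-0.7,5.1,-0.4,0,0,0, 38,-0.7,5.1,-0.4,0,0,0]'
python3 rel.py .617 -.244 .055 95
```

```text
time_s: 13.5
tool_pos: [0.6158, -0.2427, 0.0607]
tool_rot: [-179.8, -0.0, 95.1]
force: [-0.0, 0.4, -0.3]
grip_width: 0.0463
grasp_force: 20.0
t 13.5 at [ 0.6158 -0.2427  0.0607] [-179.8   -0.    95.1] w 0.0463 g 20.0 q7 12
(0.617, -0.244, 0.055, 95.0) [-0.05  0.04  0.19] [-0.03 -0.    0.02]
```

Then release, rise, and go over the yellow pot (.426, -.122).

```bash
python3 -m creep '[38,0,0,0.2,0,0,0, 38,0,0,0.2,0,0,0, 38,0,0,0.2,0,0,0, 64,0,0,0.2,0,0,0, 64,0,0,0.2,0,0,0, 64,0,0,0.2,0,0,0, 64,0,0,-1,0,0,0, 64,0,0,-2.5,0,0,0, 64,0,0,-2.5,0,0,0, 64,0,0,-2.5,0,0,0]'
python3 rel.py .426 -.122 .135 95
```

```text
time_s: 14.5
tool_pos: [0.6188, -0.2425, 0.1384]
tool_rot: [179.8, 0.1, 95.2]
force: [0.3, 0.2, -1.0]
grip_width: 0.0639
grasp_force: 0.0
t 14.5 at [ 0.6188 -0.2425  0.1384] [1.798e+02 1.000e-01 9.520e+01] w 0.0639 g 0.0 q7 14
(0.426, -0.122, 0.135, 95.0) [ 4.58 -6.04  0.09] [0.03 0.02 0.03]
```

```bash
python3 -m creep '[72,4.6,-6,0,0,0,0, 72,4.6,-6,0,0,0,0, 72,4.6,-6,0,0,0,0, 72,4.6,-6,0,0,0,0, 72,4.6,-6,0,0,0,0, 72,4.6,-6,0,0,0,0, 72,4.6,-6,0,0,0,0, 72,4.6,-6,0,0,0,0, 72,4.6,-6,0,0,0,0, 72,4.6,-6,0,0,0,0]'
python3 - <<'E'
from meas import *
from rel import rel
c=cam('wrist'); P=pts(c)
for ct,k in comps(c,'yellow',200):
    (u,v),r=cv2.minEnclosingCircle(ct); print(u,v,r,'z',np.median(P[k][:,2]).round(4),ray(c,u,v,.055).round(4),np.median(P[k],0).round(3))
rel((.426,-.122,.049,95))
c=cam('top'); save(c,'t4.png',(170,80,490,310),2.4)
E
```

```text
time_s: 15.5
tool_pos: [0.4267, -0.1212, 0.1363]
tool_rot: [-180.0, -0.1, 95.1]
force: [0.5, 0.2, -0.4]
grip_width: 0.0721
grasp_force: 0.0
319.0118408203125 220.34359741210938 33.09503936767578 z 0.0532 [ 0.4252 -0.1206  0.055 ] [ 0.424 -0.123  0.053]
t 15.55 at [ 0.4266 -0.1211  0.1363] [-1.80e+02 -1.00e-01  9.51e+01] w 0.0718 g 0.0 q7 18
(0.426, -0.122, 0.049, 95) [-0.03 -0.02  2.91] [-0.   -0.01  0.02]
```

View pics/t4.png

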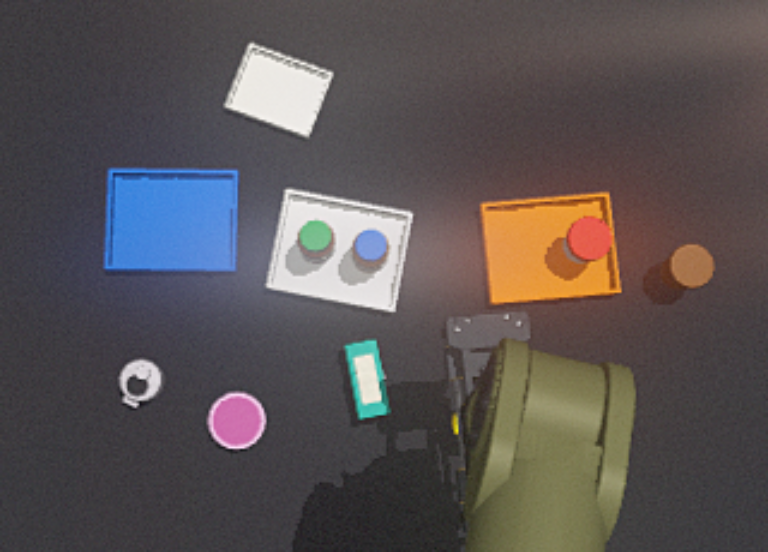

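The red pot stands in the orange tray at (588,238). Picking yellow.

```bash
python3 -m creep '[72,0,0,1.3,0,0,0, 72,0,0,2.3,0,0,0, 72,0,0,2.9,0,0,0, 72,0,0,2.9,0,0,0, 72,0,0,2.9,0,0,0, 38,0,0,2.9,0,0,0, 38,0,0,2.9,0,0,0, 38,0,0,2.9,0,0,0, 38,0,0,2.9,0,0,0, 38,0,0,2.9,0,0,0, 38,0,0,2.9,0,0,0]' 20
python3 rel.py .611 -.180 .13 95 .611 -.180 .054 95
python3 - <<'E'
from meas import *
c=cam('top'); P=pts(c)
for ct,k in comps(c,'red',60,(380,150,440,210)):
    (u,v),r=cv2.minEnclosingCircle(ct); print('red',ray(c,u,v,.061),np.percentile(P[k][:,2],80))
for ct,k in comps(c,'orange',200,(350,150,450,215)):
    (u,v),wh,a=cv2.minAreaRect(ct); print('tray',ray(c,u,v,.018),wh,a)
E
```

```text
time_s: 16.7
tool_pos: [0.4264, -0.1212, 0.05]
tool_rot: [180.0, 0.0, 95.1]
force: [-1.0, 0.3, 4.0]
grip_width: 0.0462
grasp_force: 20.0
t 16.7 at [ 0.4264 -0.1212  0.05  ] [180.    0.   95.1] w 0.0462 g 20.0 q7 13
(0.611, -0.18, 0.13, 95.0) [-2.51  5.95 -2.66] [0.   0.01 0.02]
(0.611, -0.18, 0.054, 95.0) [-2.5   5.95 -0.13] [0.   0.01 0.02]
red [ 0.61633348 -0.24257     0.061     ] 0.06072288873855058
tray [ 0.61267708 -0.20972794  0.018     ] (42.09912109375, 54.68358612060547) 84.80557250976562
```

```bash
python3 -m creep '[38,0,0,-1.5,0,0,0, 38,0,0,-2.7,0,0,0, 38,-2.5,6,-2.7,0,0,0, 38,-2.5,6,-2.7,0,0,0, 38,-2.5,6,-2.7,0,0,0, 38,-2.5,6,-2.7,0,0,0, 38,-2.5,6,-2.7,0,0,0, 38,-2.5,6,-2.7,0,0,0, 38,-2.5,6,-2.7,0,0,0, 38,-2.5,6,-1.5,0,0,0, 38,-2.5,6,-0.6,0,0,0, 38,-2.5,6,-0.4,0,0,0]'
python3 -m creep '[38,0,0,0,0,0,0]'
python3 rel.py .611 -.180 .055 95
```

```text
time_s: 17.95
tool_pos: [0.6086, -0.1791, 0.059]
tool_rot: [-179.7, -0.0, 95.2]
force: [0.0, -0.3, -1.0]
grip_width: 0.0465
grasp_force: 20.0
time_s: 18.05
tool_pos: [0.6108, -0.1794, 0.0614]
tool_rot: [-179.9, 0.0, 95.2]
force: [0.2, -0.8, -0.4]
grip_width: 0.046
grasp_force: 20.0
t 18.05 at [ 0.6108 -0.1794  0.0614] [-179.9    0.    95.2] w 0.046 g 20.0 q7 5
(0.611, -0.18, 0.055, 95.0) [-0.02  0.01  0.21] [-0.02  0.    0.03]
```

```bash
python3 -m creep '[38,0,0,0.2,0,0,0, 38,0,0,0.2,0,0,0, 38,0,0,0.2,0,0,0, 64,0,0,0.2,0,0,0, 64,0,0,0.2,0,0,0, 64,0,0,0.2,0,0,0, 64,0,0,-1,0,0,0, 64,0,0,-2.5,0,0,0, 64,0,0,-2.5,0,0,0, 64,0,0,-2.5,0,0,0]'
python3 rel.py .470 -.011 .135 11
```

```text
time_s: 19.05
tool_pos: [0.6131, -0.1797, 0.1381]
tool_rot: [179.8, 0.1, 95.1]
force: [-0.9, -0.0, 0.6]
grip_width: 0.0641
grasp_force: 0.0
t 19.05 at [ 0.6131 -0.1797  0.1381] [1.798e+02 1.000e-01 9.510e+01] w 0.0641 g 0.0 q7 7
(0.47, -0.011, 0.135, 11.0) [ 6.03 -4.25  0.08] [ 3.000e-02 -1.000e-02  1.402e+01]
```

```bash
python3 -m creep '[60,6,-4.2,0,0,0,14, 60,6,-4.2,0,0,0,14, 60,6,-4.2,0,0,0,14, 60,6,-4.2,0,0,0,14, 60,6,-4.2,0,0,0,14, 60,6,-4.2,0,0,0,14, 60,6,-4.2,0,0,0,14, 60,6,-4.2,0,0,0,14, 60,6,-4.2,0,0,0,14, 60,6,-4.2,0,0,0,14, 60,6,-4.2,0,0,0,14, 60,6,-4.2,0,0,0,14]'
python3 - <<'E'
from meas import *
from rel import rel
c=cam('wrist'); P=pts(c); save(c,'w5.png')
for ct,k in comps(c,'teal',300):
    p=P[k]; q=p[p[:,2]>np.percentile(p[:,2],60)-.003]
    r=cv2.minAreaRect((q[:,:2]*1000).astype(np.float32)); print('box',r,np.percentile(p[:,2],[50,90]))
rel((.470,-.011,.027,11))
c=cam('top'); P=pts(c)
for ct,k in comps(c,'yellow',60,(340,150,440,210)):
    (u,v),r=cv2.minEnclosingCircle(ct); print('yellow',ray(c,u,v,.061),np.percentile(P[k][:,2],80))
E
```

```text
time_s: 20.25
tool_pos: [0.4698, -0.0116, 0.1357]
tool_rot: [-180.0, 0.1, 11.3]
force: [0.1, -0.4, 0.5]
grip_width: 0.0596
grasp_force: 0.0
box ((489.47705078125, -5.957387924194336), (118.39180755615234, 33.94503402709961), 11.159178733825684) [0.0301926  0.03115472]
t 20.3 at [ 0.4699 -0.0115  0.1359] [-1.80e+02  1.00e-01  1.13e+01] w 0.0596 g 0.0 q7 -82
(0.47, -0.011, 0.027, 11) [ 0.01 -0.02  3.63] [-0.    0.01  0.05]
yellow [ 0.6108895  -0.17975639  0.061     ] 0.06124382816067242
```

View pics/w5.png

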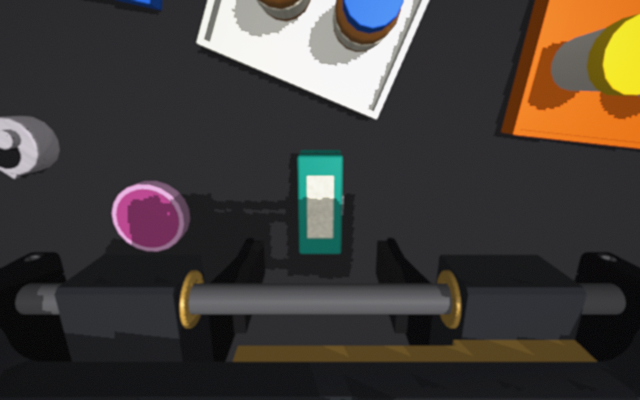

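The wrist view shows the slide box centred between the fingers at (321,203), aligned with the tool (yaw 11.2°). The dish at (150,215) is outside the open fingers. Picking it.

```bash
python3 -m creep '[60,0,0,1.5,0,0,0, 60,0,0,2.8,0,0,0, 60,0,0,3.4,0,0,0, 60,0,0,3.6,0,0,0, 60,0,0,3.6,0,0,0, 60,0,0,3.6,0,0,0, 25,0,0,3.6,0,0,0, 25,0,0,3.6,0,0,0, 25,0,0,3.6,0,0,0, 25,0,0,3.6,0,0,0, 25,0,0,3.6,0,0,0, 25,0,0,3.6,0,0,0]' 20
python3 rel.py .470 -.011 .125 11 .644 .202 .125 90
```

```text
time_s: 21.55
tool_pos: [0.4707, -0.0116, 0.0288]
tool_rot: [180.0, -0.0, 11.1]
force: [-0.3, -0.2, 4.1]
grip_width: 0.0338
grasp_force: 20.0
t 21.55 at [ 0.4707 -0.0116  0.0288] [180.   -0.   11.1] w 0.0338 g 20.0 q7 -90
(0.47, -0.011, 0.125, 11.0) [-0.02 -0.02 -3.21] [ 0.   -0.    0.02]
(0.644, 0.202, 0.125, 90.0) [ 7.05 -5.87 -3.21] [  0.     0.   -13.14]
```

```bash
python3 -m creep '[25,0,0,-1.5,0,0,0, 25,0,0,-3.2,0,0,0, 25,7.05,-5.9,-3.2,0,0,-13.1, 25,7.05,-5.9,-3.2,0,0,-13.1, 25,7.05,-5.9,-3.2,0,0,-13.1, 25,7.05,-5.9,-3.2,0,0,-13.1, 25,7.05,-5.9,-3.2,0,0,-13.1, 25,7.05,-5.9,-3.2,0,0,-13.1, 25,7.05,-5.9,-3.2,0,0,-13.1, 25,7.05,-5.9,-3.2,0,0,-13.1, 25,7.05,-5.9,-3.2,0,0,-13.1, 25,7.05,-5.9,-3.2,0,0,-13.1]'
python3 -m creep '[25,0,0,0,0,0,0,25,0,0,0,0,0,0]'
python3 rel.py .644 .202 .034 90
python3 - <<'E'
from h import *
c=cam('wrist'); save(c,'w6.png')
E
```

```text
time_s: 22.75
tool_pos: [0.6435, 0.2029, 0.1236]
tool_rot: [-179.9, -0.0, 89.8]
force: [-0.9, -0.2, -0.1]
grip_width: 0.0342
grasp_force: 20.0
time_s: 22.95
tool_pos: [0.6437, 0.2028, 0.1243]
tool_rot: [-180.0, 0.0, 89.6]
force: [0.0, 0.4, -0.2]
grip_width: 0.0338
grasp_force: 20.0
t 22.95 at [0.6437 0.2028 0.1243] [-180.     0.    89.6] w 0.0338 g 20.0 q7 -39
(0.644, 0.202, 0.034, 90.0) [-0.03  0.01  3.01] [-0.    0.   -0.07]
```

View pics/w6.png

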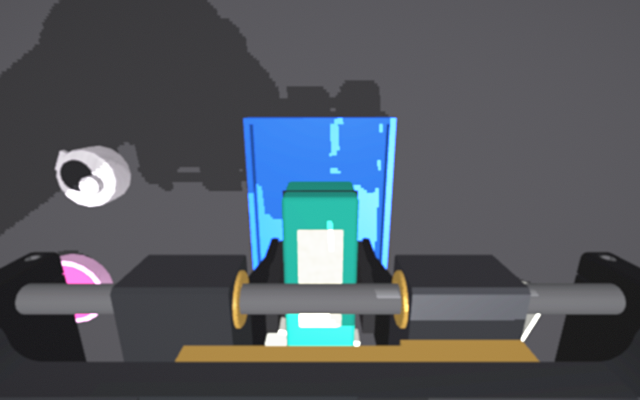

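The box is level and centred over the blue tray (walls at u≈245 and 395). The counter at (93,177) is clear. Lowering.

```bash
python3 -m creep '[25,0,0,1.2,0,0,0, 25,0,0,2.2,0,0,0, 25,0,0,2.7,0,0,0, 25,0,0,2.9,0,0,0, 25,0,0,3,0,0,0, 25,0,0,3,0,0,0, 25,0,0,3,0,0,0, 25,0,0,3,0,0,0, 52,0,0,3,0,0,0, 52,0,0,3,0,0,0, 52,0,0,3,0,0,0, 52,0,0,3,0,0,0]'
python3 -m creep '[52,0,0,-1,0,0,0, 52,0,0,-3,0,0,0, 52,-3,0,-4,0,0,0, 52,-7,0,-4,0,0,0, 52,-9,0,-4,0,0,0, 52,-9,0,-4,0,0,0, 52,-9,0,-4,0,0,0, 52,-9,0,-4,0,0,0, 52,-9,0,-4,0,0,0, 52,-9,0,-4,0,0,0, 52,-9,0,-4,0,0,0]'
python3 - <<'E'
from h import *
c=cam('scene'); save(c,'s2.png',(150,110,430,280),2.8)
c=cam('top'); save(c,'t5.png',(150,80,490,310),2.3)
E
```

```text
time_s: 24.2
tool_pos: [0.6438, 0.203, 0.0346]
tool_rot: [180.0, 0.0, 89.7]
force: [-0.0, 1.4, -0.4]
grip_width: 0.0506
grasp_force: 0.0
time_s: 25.3
tool_pos: [0.6425, -0.0646, 0.1546]
tool_rot: [180.0, -0.1, 89.9]
force: [-0.4, 0.0, -0.0]
grip_width: 0.0521
grasp_force: 0.0
```

View pics/s2.png

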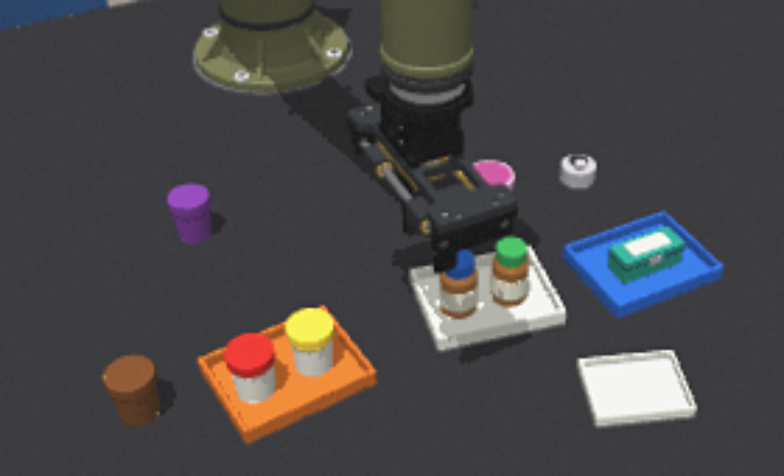

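View pics/t5.png

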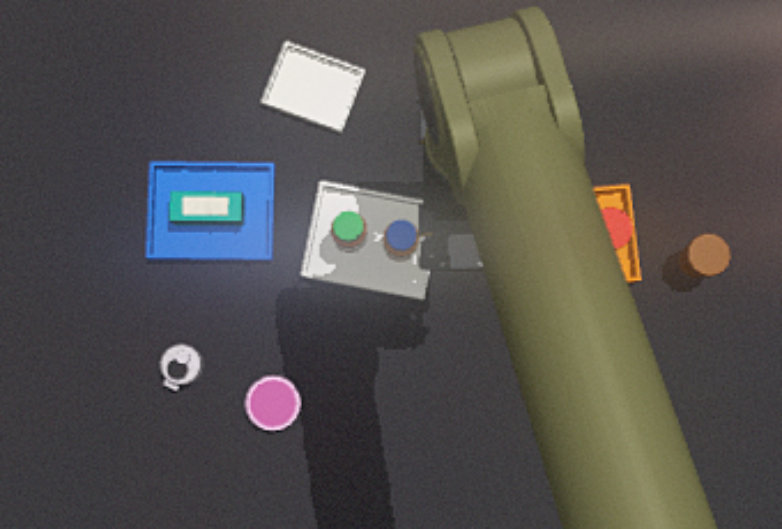

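All five items stand or lie in the right trays: bottles at (459,285) and (510,272), pots at (253,368) and (312,342), and the box at (647,252) in the scene crop. The dish and counter are unmoved and the gripper is touching nothing. Handing in.

```bash
python3 -c "
from cell import env
print(env.sign_off())"
```

```text
the job is handed in; nothing more can be done
None
```

I handed the job in at about 25 s: the last pictures show both bottles upright in the large white tray, both pots upright in the orange tray and the slide box flat, label up, in the blue tray, with the dish and counter where they were; `env.sign_off()` gave no verdict.

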